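Lock the bottle cradle's end stop with a T-handle hex key

TASK

Lock the end stop of the bottle cradle: take the red T-handled hex key from its stand, lower it gently down the brass-lined hole in the mahogany stop, and with light pressure turn it until it drops fully into the hidden socket of the lock screw. Then turn it clockwise (seen from above) until the screw comes up snug against its stop, and let go, leaving the key standing fully home in the screw. Do not ram or force the key, and leave the bottle, the yellow dinghy hull and the tweezers where they lie.

Things in the scene. Friction and masses are not known exactly. Their poses are not given: they have to be found in the camera images.
- key_grip (a point): centre of the red plastic cross-handle of the T-handle hex key, the place to grasp; its x axis runs along the handle (100 mm long, 24 mm wide, 26 mm high), its z axis up the shaft. The key (0.28 kg) stands upright in a drilled dark wood block (60 x 60 x 50 mm), its tip 42 mm deep in the block; lift it at least 45 mm to draw it out.
- key: the T-handle hex key; origin at the middle of the shaft's flat lower tip, z up the shaft, x along the handle. Steel hexagon shaft 17 mm across flats (19.6 mm across corners), 110 mm from the tip to the underside of the handle; the handle's centre is 123 mm above the tip.
- key_hole (a point): centre of the mouth of the brass-lined round hole in the flat top of the mahogany end stop (block 60 x 56 mm, top 88 mm above the counter); z up along the hole, y along the cradle, the bottle lying towards -y. The brass bush is countersunk from 28.4 mm to 20.4 mm diameter over its first 6 mm, then straight down to the screw.
- screw_face (a point): centre of the lock screw's top face, down in the hole 34 mm below its mouth. The 17 mm hexagon socket in it is 10 mm deep, a close fit: within some 8 degrees the key slips in under a light push (5 to 10 N), further off it rests on the face and must not be forced in (over 40 N). How the hexagon is turned is hidden down the hole, is not told by these axes, and varies over its whole 60 degrees.
- screw (a joint): how far the lock screw is turned, rad, growing clockwise seen from above; it starts somewhere from 0 to 0.3 and comes up solid at 0.95. Until then it turns against a steady friction of about 0.07 N m; 0.1 to 0.15 N m at the stop is snug, over 0.2 strains it. It does not turn below 0 and stays where it is left. The value tells nothing of how the hexagon lies.
- cradle: the bottle cradle, fixed to the counter: board 110 x 370 x 18 mm with two cork-lined V-rests and the mahogany end stop; origin on the counter under the key hole's axis, the board running 335 mm towards its -y and 35 mm towards its +y.
- bottle: cobalt blue glass bottle, 272 mm long and 72 mm in diameter, lying loose in the V-rests with its base at the end stop and its neck towards the cradle's -y; its top is 100 mm above the counter. Origin at the centre of its base. To be left alone.
- hull: yellow painted dinghy hull, 105 x 44 x 25 mm, loose on the counter, origin under its middle. To be left alone.
- tweezers: long nickel tweezers, about 270 x 25 x 10 mm, loose on the counter, origin near their middle. To be left alone.
Mind the look-alikes: they are no part of the job. There is more than one size of the key; the job needs the middle-sized.

How it is judged:
On the way, in this order (a step that is already met when the one before it is completed fails the run):
1. the key has dropped fully into the screw's socket, the screw not yet tight (z of key in the frame of key_hole below -0.041 m and horizontal distance between key and key_hole below 0.003 m and value of joint screw below 0.8 rad), for 0.2 s.
2. the screw is turned until it is solid, the key still home in it (value of joint screw above 0.86 rad and z of key in the frame of key_hole below -0.041 m), for 0.2 s.
At the end, for the whole second after the job is handed in: the lock screw is turned clockwise to at least 0.86 rad of its 0.95, and the key stands released and at rest in its socket, upright within 0.1 rad, its tip at least 41 mm below the mouth of the hole (of 44) and within 3 mm of its axis (all of step 2 and horizontal distance between key and key_hole below 0.003 m and angle between key's own z axis and vertical below 0.1 rad and linear speed of key below 0.02 m/s); the robot touches nothing.
It fails at once if the key is forced on the screw, pressing or turning, with more than 45 N (contact force between key and screw above 45 N).
It fails at once if the key is rammed against the cradle or its brass bush with more than 45 N (contact force between key and cradle above 45 N).
It fails at once if the bottle is shifted by more than 10 mm (distance of bottle from where it was at the start of the episode above 0.01 m).
It fails at once if the hull is shifted by more than 15 mm (distance of hull from where it was at the start of the episode above 0.015 m).
It fails at once if the tweezers are shifted by more than 15 mm (distance of tweezers from where it was at the start of the episode above 0.015 m).
It also fails if it takes over 67 s, if anything falls off the work surface, if the arm or the gripper's body presses on something with over 40 N, if the wrist force passes 120 N, or if a joint passes its speed limit or range.

ROBOT

A 7-joint arm with a two-finger parallel gripper is mounted at the origin on the work surface. World frame = base frame: x ahead of the robot, y to its left, z up, the work surface at z = 0. Lengths are in m, angles in rad, forces in N, time in s.
With the tool pointing down it reaches from about 0.35 to 0.9 m from the base axis. Payload 8.1 kg.
Tool frame: the origin (TCP) lies midway between the tips of the shut fingers; the grasp point (between the pads) lies 19 mm behind it; z points along the fingers, y is the line along which they close (so a half turn about z gives the same grasp; the last joint's range is limited). The gripper opens to 92 mm and grips with 3 to 60 N. Pads are 19 mm wide; open, the fingers measure 130 mm over their backs; the gripper's body (75 mm by 190 mm) begins 47 mm behind the grasp point.
Start: joints at [-0.103, 0.434, 0.025, 1.573, -0.012, 1.134, -0.075], TCP at [0.625, -0, 0.227] pointing down, gripper open.
Joint ranges: [-2.62, 2.62], [-0.44, 2.09], [-1.27, 1.32], [0.08, 2.57], [-1.32, 4.46], [0.12, 2], [-2.74, 2.74]. Speed limits (rad/s): [2.22, 2.22, 3.01, 3.01, 3.14, 3.14, 3.14].

INTERFACE

Orientations are given as a rotation vector (axis times angle).
In Python, from cell import arm gives the robot as it stands.
- The arm moves only by the tool move_arm, never from a script. Its argument "motion" is a list of rows, each an object of numbers: "tx", "ty", "tz": the shift along the tool's x, y, z normalised to -1 to 1, where 1 is 1000 mm; "twist": the turn about the tool's z normalised to -1 to 1, where 1 is pi/2 rad. In form: [{"tx": .., "ty": .., "tz": .., "twist": ..}, ...]. A call has 1 to 12 rows; each row shifts and turns the commanded pose from where the row before left it, along the tool's axes as they then stand; what a row does not reach is not made up. A row lasts 1/10 s, in which the tool goes at most 50 mm and 8.59 degrees, less where a joint would pass 70% of its speed; a pose out of reach is approached as far as the arm can. A call with a number of a shift or a turn outside -1 to 1 is refused whole. A call with a gripper value outside its range is refused whole. "gripper" is the gripper's target within -1 to 1 (shut at 1, half-way at 0, fully open at -1), set as the call begins (left out, the last holds). The fingers move at their own pace and stop on an object; "squeeze" is the grip in N (left out, the last holds). Time passes only in rows, so rows that do not move let the fingers close. It gives the time, the measured TCP pose, the force, the opening and the grip force at its end, in the units of the state.
- arm.observe(): the state, without advancing time (a new reading comes with each control period).
- arm.get_image(name): name is "scene" or "side" or "wrist"; returns the picture (480x640x3 uint8, red, green, blue); there is no depth.
- arm.calibration(name): a dict with "K" (3x3 intrinsics, pixels), "T" (4x4, takes a point from camera to world coordinates). Camera axes: x right, y down, z forward; pixel columns grow to the right and rows downward; lengths in m; the calibration is good to about 2 mm. A picture is of the moment at which its call begins: read the wrist's pose just before it. calibration takes no time and is no camera call; for the wrist camera it gives the pose at the moment of the call.
- arm.sign_off(): hands the job in; it is judged then, once.
Trained networks look in the newest picture that a camera, given by its name, has taken for a name from the list of things; names that differ only in an ending like _2 or _b are one class to them, and where a whole thing is asked for, a point or a joint stands for the part that bears it (a point fixed in the world has none). Each returns a list of dicts, best first, with "conf" (0 to 1); they miss things now and then, are a little off and sometimes report something else, mostly with a low value. They report only what shows in the picture. A call takes as long as a camera call. They do not tell look-alikes from the thing itself.
- arm.look_for(camera, query): "point" ([column, row] as shares, 0 to 1, of the picture: columns of its width, rows of its height, amid what is visible of it).
- arm.regions_of(camera, query): "region" (480x640 bool, what is visible of it) and "point" ([column, row] as shares, 0 to 1, of the picture: columns of its width, rows of its height, amid what is visible of it).
- arm.place_of(camera, query): "point" ([column, row] as shares, 0 to 1, of the picture: columns of its width, rows of its height: a listed point, or the origin of a listed thing).
The state is a dict: "clock": time; "joints": joint angles; "dq": joint speeds; "joint_efforts": joint torques, N m; "position": TCP position; "ee_rot": TCP orientation; "force": force on the tool from outside, world axes, zero at the start; "ft_torque": the same for the moment, N m; "width": opening from 0.0 (shut) to 1.0 (fully open); "gripper_force": force on a finger pad.
Only numpy, scipy, OpenCV 4.12 (cv2) and the standard library are available. Lean on these libraries where they do the work, as an engineer would, in place of code of your own. Each camera call takes 0.05 s, during which the arm holds its last target. There are 200 camera calls.

## Working session

There is one attempt and no reset: what is moved stays moved. The work goes in short steps, Python scripts to look and compute and a tool call to move; the robot and the scene stay as the last step left them, time stands still between calls to the robot, and variables do not carry over. Pictures are saved under pics/ and viewed, at most 10 in all, crops included, and the job is handed in when it is done.

Besides the shell and the picture viewer there is one more tool, called after ">>>" as name(argument=value, ...) on one line, values as JSON. move_arm: Moves the arm, as the interface text tells. Scaled input: -1 to 1 covers 1000 mm each way for a shift and pi/2 rad each way for a turn. Its arguments: {"type":"object","properties":{"motion":{"type":"array","items":{"type":"object","properties":{"tx":{"type":"number"},"ty":{"type":"number"},"tz":{"type":"number"},"twist":{"type":"number"}}}},"gripper":{"type":"number"},"squeeze":{"type":"number"}},"required":["motion"]}

```bash
mkdir -p pics; cat > h.py <<'E'
import numpy as np, cv2
from scipy.spatial.transform import Rotation as R
from cell import arm
def px2w(cam,p,z,share=True):
    c=arm.calibration(cam);K=np.array(c["K"]);T=np.array(c["T"])
    u,v=(p[0]*640,p[1]*480) if share else p
    d=T[:3,:3]@np.linalg.solve(K,[u,v,1]);o=T[:3,3]
    return o+d*(z-o[2])/d[2]
def w2px(cam,X):
    c=arm.calibration(cam);K=np.array(c["K"]);T=np.linalg.inv(np.array(c["T"]))
    q=K@(T[:3,:3]@np.array(X)+T[:3,3]);return q[:2]/q[2]
def save(cam,n,crop=None,s=1):
    im=arm.get_image(cam)[:,:,::-1]
    if crop: im=im[crop[1]:crop[3],crop[0]:crop[2]]
    cv2.imwrite(f"pics/{n}.png",cv2.resize(im,None,fx=s,fy=s,interpolation=cv2.INTER_CUBIC))
E
python3 - <<'E'
from h import *
a=arm.get_image("scene");b=arm.get_image("side")
cv2.imwrite("pics/scene.png",a[:,:,::-1]);cv2.imwrite("pics/side.png",b[:,:,::-1])
for cam in("scene","side"):
    print(cam,np.round(arm.calibration(cam)["T"],2).tolist())
    for q,z in(("key_grip",.131),("key_hole",.088)):
        for r in arm.place_of(cam,q): print(q,round(r["conf"],2),np.round(np.array(r["point"])*[640,480]),np.round(px2w(cam,r["point"],z),3))
o=arm.observe();print({k:np.round(v,3).tolist() for k,v in o.items()})
E
```

```text
scene [[0.38, 0.64, -0.67, 1.22], [0.93, -0.27, 0.26, -0.19], [-0.02, -0.72, -0.69, 0.84], [0.0, 0.0, 0.0, 1.0]]
key_grip 0.93 [262. 228.] [ 0.424 -0.018  0.131]
key_grip 0.9 [213. 244.] [ 0.431 -0.128  0.131]
key_grip 0.68 [301. 297.] [ 0.64  -0.01   0.131]
key_grip 0.64 [150. 210.] [ 0.268 -0.233  0.131]
key_grip 0.3 [319. 288.] [0.633 0.03  0.131]
key_hole 0.7 [322. 286.] [0.595 0.05  0.088]
side [[-0.98, -0.15, 0.11, 0.35], [-0.19, 0.76, -0.62, 0.85], [0.01, -0.63, -0.78, 1.05], [0.0, 0.0, 0.0, 1.0]]
key_grip 0.64 [362. 174.] [ 0.432 -0.132  0.131]
key_grip 0.57 [371. 221.] [0.388 0.023 0.131]
key_hole 0.85 [288. 227.] [0.588 0.044 0.088]
key_hole 0.27 [362. 173.] [ 0.438 -0.183  0.088]
{'clock': 0.3, 'joints': [-0.103, 0.435, 0.025, 1.573, -0.012, 1.134, -0.075], 'dq': [-0.0, -0.001, 0.001, -0.002, -0.0, 0.001, 0.0], 'joint_efforts': [-0.002, -66.703, 0.982, -31.429, -0.061, 0.038, 0.0], 'position': [0.625, -0.0, 0.226], 'ee_rot': [-2.221, -2.221, 0.001], 'force': [0.698, -0.339, 0.322], 'ft_torque': [0.012, -0.031, -0.015], 'gripper_force': 0.0, 'width': 1.003}
```

View pics/scene.png

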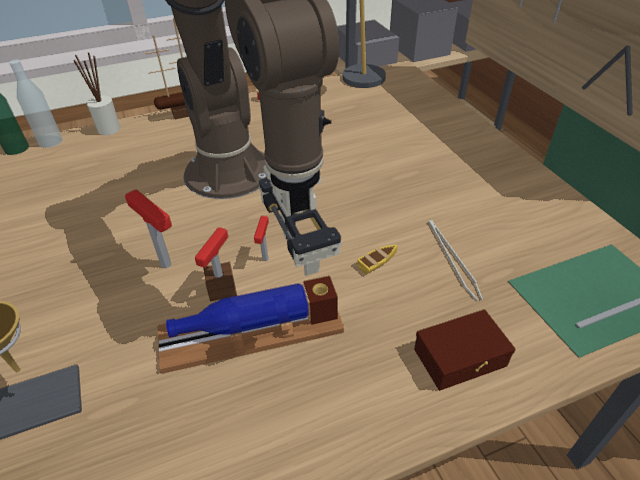

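View pics/side.png

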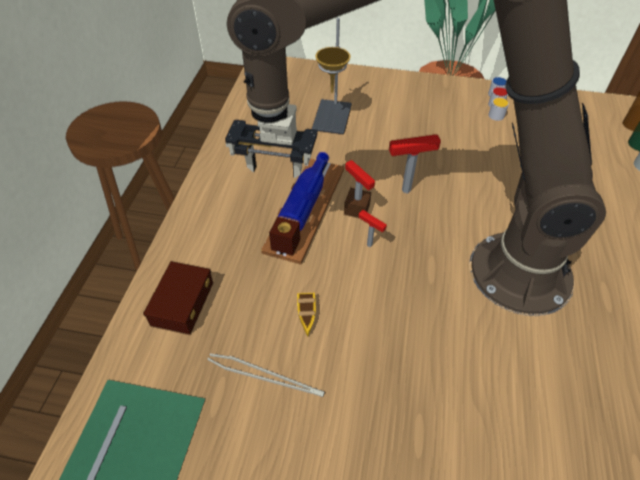

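```bash
python3 - <<'E'
from h import *
for cam,c in(("scene",(213,244)),("side",(362,174))):
    arm.get_image(cam)
    for q in("key_grip","key_hole"):
      for r in arm.regions_of(cam,q):
        m=r["region"].astype(np.uint8)
        print(cam,q,round(r["conf"],2),m.sum(),np.round(np.array(r["point"])*[640,480]))
        if q=="key_hole": continue
        im=arm_im=None
    im=arm.get_image(cam).astype(int)
    red=((im[...,0]>110)&(im[...,1]<60)&(im[...,2]<60)).astype(np.uint8)
    n,l,s,ct=cv2.connectedComponentsWithStats(red)
    for i in range(1,n):
        if s[i,4]<60: continue
        pts=np.argwhere(l==i)[:,::-1].astype(np.float32)
        box=cv2.minAreaRect(pts);b=cv2.boxPoints(box)
        e=[(b[0]+b[1])/2,(b[2]+b[3])/2] if np.linalg.norm(b[0]-b[1])<np.linalg.norm(b[1]-b[2]) else [(b[1]+b[2])/2,(b[3]+b[0])/2]
        w=[px2w(cam,p,.131,False) for p in e];d=w[1]-w[0]
        print(" red",s[i,4],np.round(ct[i]),"len",np.linalg.norm(d).round(3),"ang",np.degrees(np.arctan2(d[1],d[0])).round(1),np.round((w[0]+w[1])/2,3))
def tri(a,b):
    A=[];B=[]
    for cam,p in(("scene",a),("side",b)):
        c=arm.calibration(cam);T=np.array(c["T"]);d=T[:3,:3]@np.linalg.solve(np.array(c["K"]),[*p,1]);d/=np.linalg.norm(d)
        P=np.eye(3)-np.outer(d,d);A.append(P);B.append(P@T[:3,3])
    return np.linalg.lstsq(np.vstack(A),np.hstack(B),rcond=None)[0].round(3)
print("mid",tri((212,244),(361,174)),"small",tri((262,229),(372,221)),"large",tri((149,210),(415,145)),"hole",tri((321,287),(287,227)), "neck end",tri((170,326),(322,158)))
E
```

```text
scene key_grip 0.59 804 [216. 249.]
scene key_grip 0.56 371 [262. 235.]
scene key_hole 0.77 6215 [259. 337.]
 red 864 [148. 210.] len 0.177 ang 23.5 [ 0.264 -0.239  0.131]
 red 231 [261. 230.] len 0.083 ang -30.0 [ 0.428 -0.022  0.131]
 red 592 [211. 247.] len 0.11 ang -43.7 [ 0.441 -0.131  0.131]
side key_grip 0.96 1235 [414. 148.]
side key_grip 0.9 405 [368. 224.]
side key_grip 0.61 495 [359. 178.]
side key_hole 0.84 2666 [302. 229.]
 red 74 [500.  91.] len 0.037 ang 11.5 [ 0.074 -0.574  0.131]
 red 771 [414. 145.] len 0.144 ang 22.5 [ 0.309 -0.27   0.131]
 red 401 [359. 174.] len 0.109 ang 137.0 [ 0.44  -0.129  0.131]
 red 253 [372. 221.] len 0.078 ang 147.9 [0.388 0.022 0.131]
mid [ 0.435 -0.129  0.133] small [ 0.388 -0.01   0.094] large [ 0.309 -0.233  0.164] hole [0.593 0.047 0.087] neck end [ 0.558 -0.25   0.064]
```

>>> move_arm(motion=[{"tx": -0.026,"ty": -0.038},{"tx": -0.026,"ty": -0.038},{"tx": -0.026,"ty": -0.038},{"tx": -0.026,"ty": -0.038},{"tx": -0.025,"ty": -0.038},{"twist": -0.086},{"twist": -0.086},{"twist": -0.086},{"twist": -0.086},{"twist": -0.086},{"twist": -0.086},{}], gripper=-1, squeeze=30)

```text
invalid input
```

```bash
python3 - <<'E'
from h import *
save("wrist","w1")
o=arm.observe();print({k:np.round(v,3).tolist() for k,v in o.items() if k in("clock","joints","position","ee_rot")})
print(R.from_rotvec(o["ee_rot"]).as_matrix().round(3).tolist())
print(np.round(arm.calibration("wrist")["T"],3).tolist())
for q,z in(("key_grip",.131),("key_hole",.088)):
    for r in arm.place_of("wrist",q): print(q,round(r["conf"],2),np.round(np.array(r["point"])*[640,480]),np.round(px2w("wrist",r["point"],z),3))
E
```

```text
{'clock': 0.75, 'joints': [-0.103, 0.434, 0.025, 1.573, -0.012, 1.134, -0.075], 'position': [0.625, -0.0, 0.227], 'ee_rot': [2.222, 2.221, 0.0]}
[[0.0, 1.0, 0.0], [1.0, -0.0, -0.0], [-0.0, 0.0, -1.0]]
[[1.0, -0.001, -0.0, 0.625], [-0.001, -0.969, -0.249, 0.067], [0.0, 0.249, -0.969, 0.385], [0.0, 0.0, 0.0, 1.0]]
key_grip 0.87 [ 16. 243.] [ 0.416 -0.001  0.131]
key_hole 0.92 [284. 167.] [0.597 0.047 0.088]
key_hole 0.42 [294. 164.] [0.604 0.049 0.088]
```

View pics/w1.png

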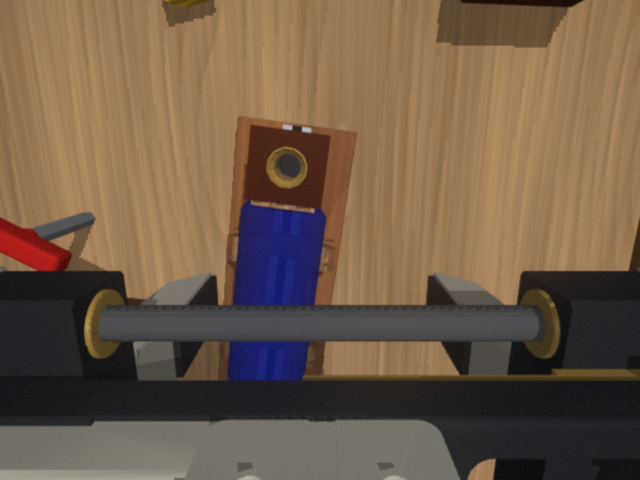

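The wrist view shows the brass hole at about (287,167), agreeing with the other cameras. The move was refused, probably because of the partial rows, so I'll give all four keys in each row.

>>> move_arm(motion=[{"tx": -0.026,"ty": -0.038,"tz": 0,"twist": 0},{"tx": -0.026,"ty": -0.038,"tz": 0,"twist": 0},{"tx": -0.026,"ty": -0.038,"tz": 0,"twist": 0},{"tx": -0.026,"ty": -0.038,"tz": 0,"twist": 0},{"tx": -0.025,"ty": -0.038,"tz": 0,"twist": 0},{"tx": 0,"ty": 0,"tz": 0,"twist": -0.086},{"tx": 0,"ty": 0,"tz": 0,"twist": -0.086},{"tx": 0,"ty": 0,"tz": 0,"twist": -0.086},{"tx": 0,"ty": 0,"tz": 0,"twist": -0.086},{"tx": 0,"ty": 0,"tz": 0,"twist": -0.086},{"tx": 0,"ty": 0,"tz": 0,"twist": -0.086},{"tx": 0,"ty": 0,"tz": 0,"twist": 0}], gripper=-1, squeeze=30)

```text
clock: 2.05
position: [0.4351, -0.1291, 0.2269]
ee_rot: [1.163, 2.918, 0.0]
force: [0.3, -0.2, -0.0]
width: 1.001
gripper_force: 0.0
```

```bash
python3 - <<'E'
from h import *
save("wrist","w2")
o=arm.observe();print({k:np.round(v,3).tolist() for k,v in o.items() if k in("clock","joints","position","ee_rot")})
print(R.from_rotvec(o["ee_rot"]).as_matrix().round(3).tolist())
for q,z in(("key_grip",.131),("key_hole",.088)):
    for r in arm.place_of("wrist",q): print(q,round(r["conf"],2),np.round(np.array(r["point"])*[640,480]),np.round(px2w("wrist",r["point"],z),3))
E
```

```text
{'clock': 2.1, 'joints': [0.193, 0.158, -0.025, 1.968, 0.005, 1.015, 0.973], 'position': [0.435, -0.129, 0.227], 'ee_rot': [1.17, 2.915, 0.0]}
[[-0.722, 0.691, 0.0], [0.691, 0.722, -0.0], [-0.0, 0.0, -1.0]]
key_grip 0.83 [326. 245.] [ 0.44  -0.129  0.131]
key_grip 0.66 [623. 225.] [0.569 0.026 0.131]
key_grip 0.65 [ 40. 225.] [ 0.296 -0.258  0.131]
key_grip 0.61 [396.  64.] [ 0.387 -0.019  0.131]
key_hole 0.82 [625. 223.] [0.599 0.046 0.088]
```

View pics/w2.png

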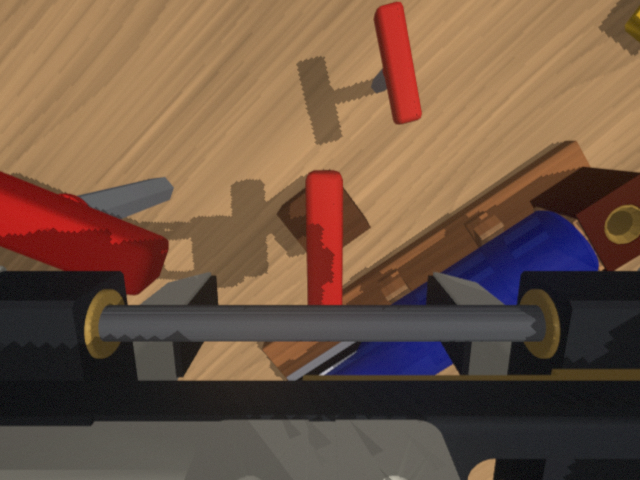

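The middle key's handle is centred near (326,245) and lines up with the fingers. The large key's end at about (167,250) lies just under the gripper body, so I'll grasp high on the handle.

>>> move_arm(motion=[{"tx": -0.003,"ty": 0.003,"tz": 0.03,"twist": 0},{"tx": 0,"ty": 0,"tz": 0.03,"twist": 0},{"tx": 0,"ty": 0,"tz": 0.02,"twist": 0},{"tx": 0,"ty": 0,"tz": 0.01,"twist": 0},{"tx": 0,"ty": 0,"tz": 0.007,"twist": 0},{"tx": 0,"ty": 0,"tz": 0.007,"twist": 0},{"tx": 0,"ty": 0,"tz": 0,"twist": 0}])

```text
clock: 2.9
position: [0.4393, -0.1289, 0.1226]
ee_rot: [-1.166, -2.917, 0.0]
force: [0.6, -0.2, 0.2]
width: 0.999
gripper_force: 0.0
```

>>> move_arm(motion=[{"tx": 0,"ty": 0,"tz": 0,"twist": 0},{"tx": 0,"ty": 0,"tz": 0,"twist": 0},{"tx": 0,"ty": 0,"tz": 0,"twist": 0},{"tx": 0,"ty": 0,"tz": 0,"twist": 0},{"tx": 0,"ty": 0,"tz": 0,"twist": 0},{"tx": 0,"ty": 0,"tz": 0,"twist": 0},{"tx": 0,"ty": 0,"tz": 0,"twist": 0},{"tx": 0,"ty": 0,"tz": 0,"twist": 0}], gripper=0.7, squeeze=30)

```text
clock: 3.7
position: [0.4393, -0.1289, 0.1227]
ee_rot: [1.166, 2.917, 0.0]
force: [0.8, -0.3, -0.6]
width: 0.352
gripper_force: 0.0
```

```bash
python3 - <<'E'
from h import *
save("side","s2",(250,60,470,280),2.7)
o=arm.observe();print({k:np.round(v,3).tolist() for k,v in o.items() if k not in("joint_efforts")})
E
```

```text
{'clock': 3.75, 'joints': [0.192, 0.297, -0.029, 2.092, 0.012, 0.753, 0.966], 'dq': [-0.001, -0.001, -0.0, -0.0, 0.0, -0.001, 0.001], 'position': [0.439, -0.129, 0.123], 'ee_rot': [-1.166, -2.917, 0.0], 'force': [0.406, 0.243, -0.27], 'ft_torque': [0.004, -0.007, -0.005], 'gripper_force': 0.0, 'width': 0.312}
```

View pics/s2.png

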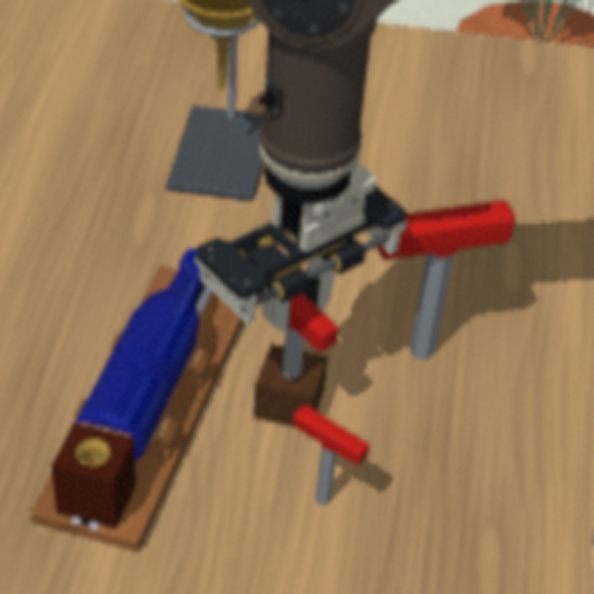

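The side view shows the gripper around the middle handle and clear of the large key, with the fingers still closing. I'll finish the grip.

>>> move_arm(motion=[{"tx": 0,"ty": 0,"tz": 0,"twist": 0},{"tx": 0,"ty": 0,"tz": 0,"twist": 0},{"tx": 0,"ty": 0,"tz": 0,"twist": 0},{"tx": 0,"ty": 0,"tz": 0,"twist": 0},{"tx": 0,"ty": 0,"tz": 0,"twist": 0}], gripper=0.9, squeeze=40)

```text
clock: 4.25
position: [0.4392, -0.129, 0.1227]
ee_rot: [-1.166, -2.917, 0.0]
force: [-0.6, -1.8, 0.9]
width: 0.258
gripper_force: 39.9
```

>>> move_arm(motion=[{"tx": 0,"ty": 0,"tz": -0.005,"twist": 0},{"tx": 0,"ty": 0,"tz": -0.01,"twist": 0},{"tx": 0,"ty": 0,"tz": -0.02,"twist": 0},{"tx": 0,"ty": 0,"tz": -0.03,"twist": 0},{"tx": 0,"ty": 0,"tz": -0.03,"twist": 0},{"tx": 0,"ty": 0,"tz": -0.02,"twist": 0},{"tx": 0,"ty": 0,"tz": 0,"twist": 0}])

```text
clock: 4.95
position: [0.4409, -0.1291, 0.241]
ee_rot: [1.164, 2.912, 0.002]
force: [0.4, 0.1, -3.3]
width: 0.257
gripper_force: 39.9
```

```bash
python3 - <<'E'
from h import *
o=arm.observe();print({k:np.round(v,3).tolist() for k,v in o.items() if k not in("joint_efforts")})
Rm=R.from_rotvec(o["ee_rot"]).as_matrix();p=np.array(o["position"])
im=arm.get_image("wrist");cv2.imwrite("pics/w3.png",im[:,:,::-1])
for r in arm.place_of("wrist","key_hole"): print("hole",round(r["conf"],2),np.round(px2w("wrist",r["point"],.088),4))
for q in("key_grip","key"):
  for r in arm.place_of("wrist",q): print(q,round(r["conf"],2),np.array(r["point"])*[640,480],np.round(Rm.T@(px2w("wrist",r["point"],p[2]+.008)-p),4))
# predicted px for tool x offsets of far handle end at top/bottom
for z in(-.021,.005): 
  for dx in(.04,.05,.06): print(z,dx,w2px("wrist",p+Rm@[dx,0,z]).round(1))
print(np.array(arm.calibration("wrist")["K"]).round(1).tolist())
E
```

```text
{'clock': 4.95, 'joints': [0.19, 0.15, -0.024, 1.939, 0.004, 1.046, 0.974], 'dq': [-0.001, 0.039, -0.001, 0.065, 0.002, -0.067, -0.002], 'position': [0.441, -0.129, 0.241], 'ee_rot': [1.164, 2.912, 0.002], 'force': [0.376, 0.133, -3.331], 'ft_torque': [0.024, -0.053, 0.023], 'gripper_force': 39.933, 'width': 0.257}
hole 0.72 [0.5919 0.0447 0.088 ]
key_grip 0.98 [321.024 301.68 ] [ 0.0042 -0.001  -0.008 ]
key_grip 0.94 [ 51.392 212.496] [ 0.0413 -0.1051 -0.0085]
key_grip 0.64 [390.016  62.592] [ 0.0948  0.0234 -0.0084]
key 0.85 [371.2   83.28] [ 0.0881  0.0168 -0.0084]
key 0.8 [323.52  231.024] [ 0.0342 -0.0001 -0.0082]
key 0.77 [160.512 182.4  ] [ 0.0531 -0.0618 -0.0085]
-0.021 0.04 [323.9 223.2]
-0.021 0.05 [323.9 195. ]
-0.021 0.06 [324.  165.8]
0.005 0.04 [323.8 210.5]
0.005 0.05 [323.8 186.6]
0.005 0.06 [323.9 161.9]
[[385.3, 0.0, 321.7], [0.0, 385.3, 238.1], [0.0, 0.0, 1.0]]
```

View pics/w3.png

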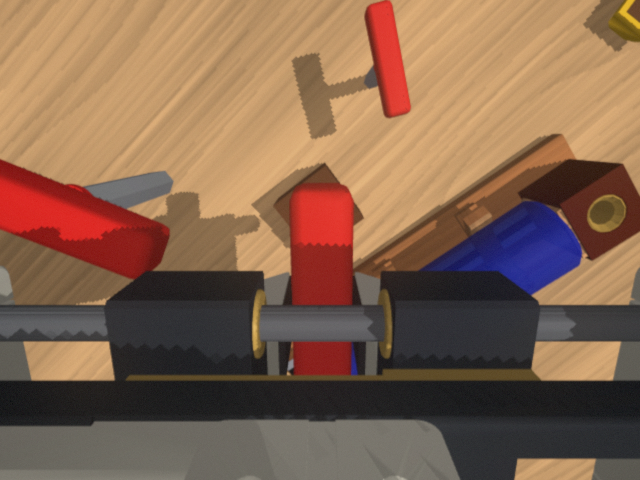

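The key is held straight, with its far handle end at about (322,185), and the stand is empty. Next is the move over the hole, around (0.595, 0.0465).

>>> move_arm(motion=[{"tx": 0.001,"ty": 0.02,"tz": 0,"twist": 0},{"tx": 0.001,"ty": 0.035,"tz": 0,"twist": 0},{"tx": 0.001,"ty": 0.035,"tz": 0,"twist": 0},{"tx": 0.001,"ty": 0.035,"tz": 0,"twist": 0},{"tx": 0.001,"ty": 0.035,"tz": 0,"twist": 0},{"tx": 0.001,"ty": 0.035,"tz": 0,"twist": 0},{"tx": 0.001,"ty": 0.026,"tz": 0,"twist": 0},{"tx": 0,"ty": 0.013,"tz": 0,"twist": 0},{"tx": 0,"ty": 0,"tz": 0,"twist": 0},{"tx": 0,"ty": 0,"tz": 0,"twist": 0},{"tx": 0,"ty": 0,"tz": 0,"twist": 0}])

```text
clock: 6.25
position: [0.5946, 0.0438, 0.2375]
ee_rot: [-1.168, -2.916, 0.002]
force: [-0.1, 1.2, -2.4]
width: 0.261
gripper_force: 39.9
```

```bash
python3 - <<'E'
from h import *
o=arm.observe();print({k:np.round(v,4).tolist() for k,v in o.items() if k not in("joint_efforts")})
Rm=R.from_rotvec(o["ee_rot"]).as_matrix();p=np.array(o["position"]);print(Rm.round(4).tolist())
a=[]
for i,cam in enumerate(("scene","side")):
  im=arm.get_image(cam)[:,:,::-1]
  tip=w2px(cam,p+Rm@[.002,0,.115]);hole=w2px(cam,[.595,.0465,.088]);print(cam,"pred tip",tip.round(1),"pred hole",hole.round(1))
  for r in arm.place_of(cam,"key_hole")[:2]: print("hole",round(r["conf"],2),np.round(np.array(r["point"])*[640,480],1),np.round(px2w(cam,r["point"],.088),4))
  for r in arm.place_of(cam,"key"): print("key",round(r["conf"],2),np.round(np.array(r["point"])*[640,480],1))
  c=hole.astype(int);a.append(cv2.resize(im[c[1]-70:c[1]+30,c[0]-32:c[0]+33],None,fx=6,fy=6,interpolation=cv2.INTER_CUBIC));print("origin",c-[32,70])
cv2.imwrite("pics/c4.png",np.hstack(a))
E
```

```text
{'clock': 6.25, 'joints': [-0.0903, 0.3854, -0.1022, 1.6228, 0.0431, 1.1367, 0.6054], 'dq': [0.0034, -0.0073, -0.0026, -0.0045, -0.0019, -0.0015, -0.0023], 'position': [0.5946, 0.0438, 0.2375], 'ee_rot': [-1.1682, -2.9157, 0.0019], 'force': [-0.1144, 1.1533, -2.4218], 'ft_torque': [0.0335, -0.091, -0.0253], 'gripper_force': 39.9333, 'width': 0.2606}
[[-0.7234, 0.6905, -0.001], [0.6905, 0.7234, -0.0009], [0.0001, -0.0013, -1.0]]
scene pred tip [319.  274.9] pred hole [320.4 287.1]
hole 0.64 [321.4 288.2] [0.5985 0.0473 0.088 ]
hole 0.62 [324.8 315.8] [0.6657 0.0267 0.088 ]
key 0.72 [264.4 259.8]
key 0.7 [320.4 276.2]
origin [288 217]
side pred tip [285.6 217.4] pred hole [285.4 227. ]
hole 0.91 [287.1 227. ] [0.5908 0.0456 0.088 ]
hole 0.17 [289.5 223.2] [0.588  0.0323 0.088 ]
key 0.83 [370.5 247.5]
key 0.82 [283.  218.6]
key 0.68 [407.5 187.7]
origin [253 157]
```

View pics/c4.png

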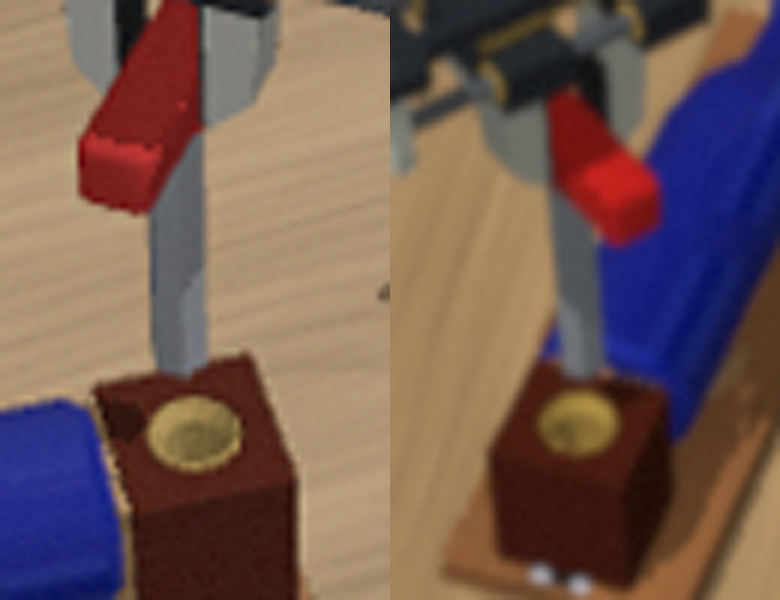

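```bash
cat >> h.py <<'E'
def tri(a,b):
    A=[];B=[]
    for cam,p in(("scene",a),("side",b)):
        c=arm.calibration(cam);T=np.array(c["T"]);d=T[:3,:3]@np.linalg.solve(np.array(c["K"]),[*p,1]);d/=np.linalg.norm(d)
        P=np.eye(3)-np.outer(d,d);A.append(P);B.append(P@T[:3,3])
    return np.linalg.lstsq(np.vstack(A),np.hstack(B),rcond=None)[0].round(4)
E
python3 - <<'E'
from h import *
o=arm.observe();Rm=R.from_rotvec(o["ee_rot"]).as_matrix();p=np.array(o["position"])
h=tri((320.3,289.2),(284.5,227.7));t=tri((317.8,278.3),(285.5,218.3));print("hole",h,"tip",t, "tip tool",Rm.T@(t-p))
for z in(.120,.123,.126):
  print(z,[px2w(c,q,z,False).round(4) for c,q in(("scene",(317.8,278.3)),("side",(285.5,218.3)))])
print([px2w(c,q,.088,False).round(4) for c,q in(("scene",(320.3,289.2)),("side",(284.5,227.7)))])
im=arm.get_image("wrist")
for r in arm.place_of("wrist","key_hole"): print("wrist hole",round(r["conf"],2),np.round(np.array(r["point"])*[640,480],1),np.round(px2w("wrist",r["point"],.088),4))
E
```

```text
hole [0.5973 0.0456 0.0842] tip [0.5943 0.0419 0.1153] tip tool [-0.0014076  -0.00298608  0.12266981]
0.12 [array([0.5983, 0.0403, 0.12  ]), array([0.5931, 0.046 , 0.12  ])]
0.123 [array([0.6009, 0.0393, 0.123 ]), array([0.5924, 0.0486, 0.123 ])]
0.126 [array([0.6035, 0.0384, 0.126 ]), array([0.5916, 0.0511, 0.126 ])]
[array([0.6001, 0.0442, 0.088 ]), array([0.5966, 0.049 , 0.088 ])]
```

>>> move_arm(motion=[{"tx": 0,"ty": 0.005,"tz": 0.01,"twist": 0},{"tx": 0,"ty": 0,"tz": 0.01,"twist": 0},{"tx": 0,"ty": 0,"tz": 0.008,"twist": 0},{"tx": 0,"ty": 0,"tz": 0,"twist": 0},{"tx": 0,"ty": 0,"tz": 0,"twist": 0},{"tx": 0,"ty": 0,"tz": 0,"twist": 0}])

```text
clock: 7.25
position: [0.5991, 0.0491, 0.21]
ee_rot: [1.166, 2.917, 0.0]
force: [0.1, 0.6, -2.7]
width: 0.256
gripper_force: 39.9
```

```bash
python3 - <<'E'
from h import *
o=arm.observe();print({k:np.round(v,4).tolist() for k,v in o.items() if k in("position","force","ft_torque","ee_rot","clock")})
a=[]
for i,c in enumerate(((288,227),(253,167))):
  im=arm.get_image(("scene","side")[i])[:,:,::-1]
  a.append(cv2.resize(im[c[1]:c[1]+75,c[0]:c[0]+50],None,fx=8,fy=8,interpolation=cv2.INTER_CUBIC))
cv2.imwrite("pics/c5.png",np.hstack(a))
E
```

```text
{'clock': 7.25, 'position': [0.5991, 0.0491, 0.21], 'ee_rot': [1.1658, 2.9168, 0.0004], 'force': [0.0833, 0.5581, -2.7324], 'ft_torque': [0.0625, -0.0809, -0.0225]}
```

View pics/c5.png

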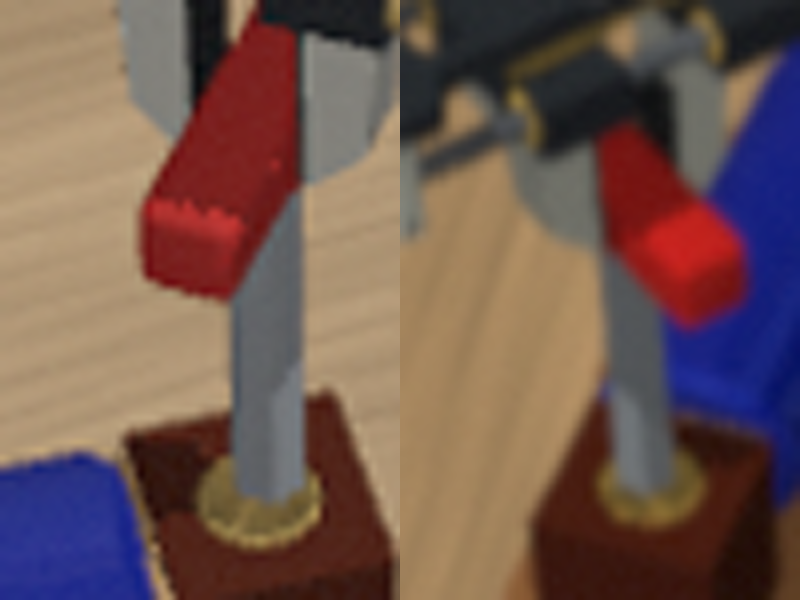

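The tip is about 2 mm off along the closing line, which the countersink can take in. I'll correct it and lower gently.

>>> move_arm(motion=[{"tx": 0.0005,"ty": -0.0017,"tz": 0,"twist": 0},{"tx": 0,"ty": 0,"tz": 0.002,"twist": 0},{"tx": 0,"ty": 0,"tz": 0.002,"twist": 0},{"tx": 0,"ty": 0,"tz": 0.002,"twist": 0},{"tx": 0,"ty": 0,"tz": 0.002,"twist": 0},{"tx": 0,"ty": 0,"tz": 0.001,"twist": 0},{"tx": 0,"ty": 0,"tz": 0,"twist": 0}])

```text
clock: 8.05
position: [0.5973, 0.0482, 0.2005]
ee_rot: [-1.166, -2.917, 0.0]
force: [0.8, -0.5, -2.2]
width: 0.258
gripper_force: 39.9
```

>>> move_arm(motion=[{"tx": 0,"ty": 0,"tz": 0.001,"twist": 0},{"tx": 0,"ty": 0,"tz": 0.001,"twist": 0},{"tx": 0,"ty": 0,"tz": 0.001,"twist": 0},{"tx": 0,"ty": 0,"tz": 0,"twist": 0}])

```text
clock: 8.45
position: [0.5974, 0.0481, 0.1977]
ee_rot: [1.166, 2.917, -0.0]
force: [-0.3, 0.3, -2.0]
width: 0.261
gripper_force: 39.9
```

>>> move_arm(motion=[{"tx": 0,"ty": 0,"tz": 0.001,"twist": 0},{"tx": 0,"ty": 0,"tz": 0.001,"twist": 0},{"tx": 0,"ty": 0,"tz": 0,"twist": 0}])

```text
clock: 8.75
position: [0.5975, 0.0479, 0.1957]
ee_rot: [1.166, 2.917, -0.0]
force: [1.4, -1.1, -2.7]
width: 0.264
gripper_force: 39.9
```

>>> move_arm(motion=[{"tx": 0,"ty": 0,"tz": 0.001,"twist": 0},{"tx": 0,"ty": 0,"tz": 0.001,"twist": 0},{"tx": 0,"ty": 0,"tz": 0,"twist": 0}])

```text
clock: 9.05
position: [0.5974, 0.048, 0.1936]
ee_rot: [1.166, 2.917, -0.0]
force: [1.4, -1.3, -2.7]
width: 0.262
gripper_force: 39.9
```

>>> move_arm(motion=[{"tx": -0.0003,"ty": 0,"tz": 0.002,"twist": 0},{"tx": 0,"ty": 0,"tz": 0.002,"twist": 0},{"tx": 0,"ty": 0,"tz": 0.002,"twist": 0},{"tx": 0,"ty": 0,"tz": 0.002,"twist": 0},{"tx": 0,"ty": 0,"tz": 0,"twist": 0}])

```text
clock: 9.55
position: [0.5975, 0.0479, 0.1853]
ee_rot: [-1.166, -2.917, 0.0]
force: [1.2, -2.0, -4.6]
width: 0.258
gripper_force: 39.9
```

>>> move_arm(motion=[{"tx": 0,"ty": 0,"tz": 0.002,"twist": 0},{"tx": 0,"ty": 0,"tz": 0.002,"twist": 0},{"tx": 0,"ty": 0,"tz": 0.002,"twist": 0},{"tx": 0,"ty": 0,"tz": 0.002,"twist": 0},{"tx": 0,"ty": 0,"tz": 0.002,"twist": 0},{"tx": 0,"ty": 0,"tz": 0.002,"twist": 0},{"tx": 0,"ty": 0,"tz": 0,"twist": 0}])

```text
clock: 10.25
position: [0.5975, 0.0479, 0.1734]
ee_rot: [-1.166, -2.917, 0.0]
force: [1.4, -3.0, -3.9]
width: 0.261
gripper_force: 39.9
```

>>> move_arm(motion=[{"tx": -0.0003,"ty": -0.0001,"tz": 0.001,"twist": 0},{"tx": 0,"ty": 0,"tz": 0.001,"twist": 0},{"tx": 0,"ty": 0,"tz": 0.001,"twist": 0},{"tx": 0,"ty": 0,"tz": 0,"twist": 0}])

```text
clock: 10.65
position: [0.5977, 0.0478, 0.1706]
ee_rot: [-1.166, -2.917, -0.0]
force: [1.0, -2.7, -2.9]
width: 0.259
gripper_force: 39.9
```

>>> move_arm(motion=[{"tx": 0,"ty": 0,"tz": 0.001,"twist": 0},{"tx": 0,"ty": 0,"tz": 0.0005,"twist": 0},{"tx": 0,"ty": 0,"tz": 0,"twist": 0}])

```text
clock: 10.95
position: [0.5977, 0.0477, 0.1691]
ee_rot: [-1.166, -2.917, 0.0]
force: [1.1, -2.6, -2.4]
width: 0.258
gripper_force: 39.9
```

>>> move_arm(motion=[{"tx": 0,"ty": 0,"tz": 0.0005,"twist": 0},{"tx": 0,"ty": 0,"tz": 0.0005,"twist": 0},{"tx": 0,"ty": 0,"tz": 0,"twist": 0}])

```text
clock: 11.25
position: [0.5977, 0.0478, 0.1682]
ee_rot: [1.166, 2.917, 0.0]
force: [1.4, -2.5, -1.6]
width: 0.256
gripper_force: 39.9
```

>>> move_arm(motion=[{"tx": 0,"ty": 0,"tz": 0.0005,"twist": 0},{"tx": 0,"ty": 0,"tz": 0.0005,"twist": 0},{"tx": 0,"ty": 0,"tz": 0,"twist": 0}])

```text
clock: 11.55
position: [0.5977, 0.0477, 0.1671]
ee_rot: [-1.166, -2.917, 0.0]
force: [1.7, -2.9, -2.5]
width: 0.262
gripper_force: 39.9
```

>>> move_arm(motion=[{"tx": 0,"ty": 0,"tz": 0.0005,"twist": 0},{"tx": 0,"ty": 0,"tz": 0,"twist": 0}])

```text
clock: 11.75
position: [0.5977, 0.0477, 0.1667]
ee_rot: [1.166, 2.917, -0.0]
force: [0.7, -2.9, -1.9]
width: 0.26
gripper_force: 39.9
```

>>> move_arm(motion=[{"tx": 0,"ty": 0,"tz": 0.0005,"twist": 0},{"tx": 0,"ty": 0,"tz": 0.0005,"twist": 0},{"tx": 0,"ty": 0,"tz": 0,"twist": 0}])

```text
clock: 12.05
position: [0.5977, 0.0477, 0.1657]
ee_rot: [1.166, 2.917, -0.0]
force: [1.1, -2.0, -1.6]
width: 0.257
gripper_force: 39.9
```

>>> move_arm(motion=[{"tx": 0,"ty": 0,"tz": 0.0005,"twist": 0},{"tx": 0,"ty": 0,"tz": 0.0005,"twist": 0},{"tx": 0,"ty": 0,"tz": 0,"twist": 0}])

```text
clock: 12.35
position: [0.5977, 0.0477, 0.1647]
ee_rot: [-1.166, -2.917, 0.0]
force: [2.0, -2.9, -0.8]
width: 0.261
gripper_force: 39.9
```

```bash
python3 - <<'E'
from h import *
o=arm.observe();print({k:np.round(v,4).tolist() for k,v in o.items()})
a=[]
for i,c in enumerate(((288,227),(253,167))):
  im=arm.get_image(("scene","side")[i])[:,:,::-1]
  a.append(cv2.resize(im[c[1]:c[1]+75,c[0]:c[0]+50],None,fx=8,fy=8,interpolation=cv2.INTER_CUBIC))
cv2.imwrite("pics/c6.png",np.hstack(a))
E
```

```text
{'clock': 12.35, 'joints': [-0.0949, 0.4546, -0.1043, 1.707, 0.055, 0.9828, 0.5912], 'dq': [0.0005, -0.001, -0.0003, 0.0006, 0.001, 0.0003, 0.0027], 'joint_efforts': [-1.6913, -66.2882, -2.7522, -28.6933, -1.1817, 0.4285, 0.0104], 'position': [0.5977, 0.0477, 0.1647], 'ee_rot': [-1.1658, -2.9173, 0.0], 'force': [1.9913, -2.86, -0.804], 'ft_torque': [-0.8735, -0.5304, 0.0099], 'gripper_force': 39.9435, 'width': 0.2612}
```

View pics/c6.png

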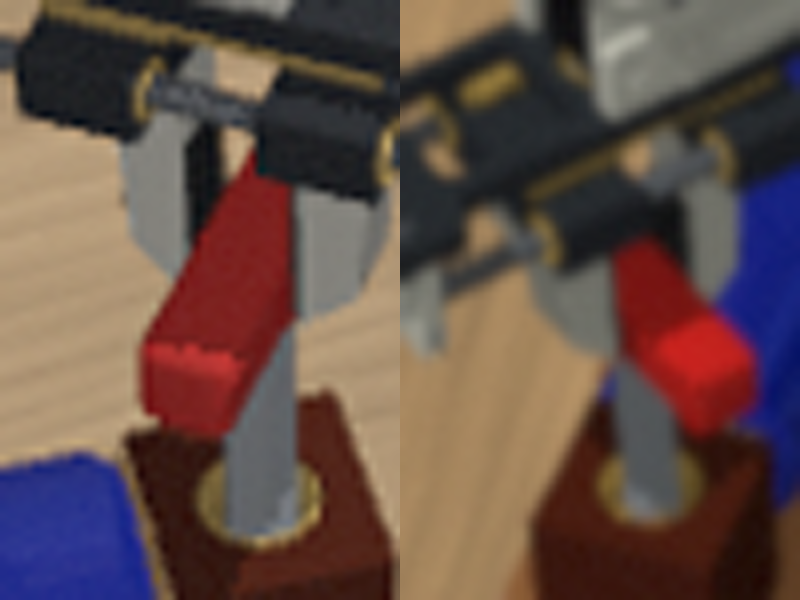

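The key is seated in the bush in both views. I'll keep lowering slowly while watching the force.

>>> move_arm(motion=[{"tx": 0,"ty": 0,"tz": 0.0005,"twist": 0},{"tx": 0,"ty": 0,"tz": 0.0005,"twist": 0},{"tx": 0,"ty": 0,"tz": 0,"twist": 0}])

```text
clock: 12.75
position: [0.5977, 0.0477, 0.1637]
ee_rot: [1.166, 2.917, -0.0]
force: [0.6, -3.1, -1.0]
width: 0.257
gripper_force: 39.9
```

>>> move_arm(motion=[{"tx": 0,"ty": 0,"tz": 0.0005,"twist": 0},{"tx": 0,"ty": 0,"tz": 0.0005,"twist": 0},{"tx": 0,"ty": 0,"tz": 0,"twist": 0}])

```text
clock: 13.05
position: [0.5977, 0.0477, 0.1627]
ee_rot: [-1.166, -2.917, 0.0]
force: [0.7, -2.3, -1.9]
width: 0.256
gripper_force: 39.9
```

>>> move_arm(motion=[{"tx": 0,"ty": 0,"tz": 0.0005,"twist": 0},{"tx": 0,"ty": 0,"tz": 0.0005,"twist": 0},{"tx": 0,"ty": 0,"tz": 0.0005,"twist": 0},{"tx": 0,"ty": 0,"tz": 0.0005,"twist": 0},{"tx": 0,"ty": 0,"tz": 0,"twist": 0}])

```text
clock: 13.55
position: [0.5977, 0.0477, 0.1606]
ee_rot: [-1.166, -2.917, 0.0]
force: [0.8, -2.7, -1.4]
width: 0.261
gripper_force: 39.9
```

>>> move_arm(motion=[{"tx": 0,"ty": 0,"tz": 0.0005,"twist": 0},{"tx": 0,"ty": 0,"tz": 0.0005,"twist": 0},{"tx": 0,"ty": 0,"tz": 0.0005,"twist": 0},{"tx": 0,"ty": 0,"tz": 0,"twist": 0}])

```text
clock: 13.95
position: [0.5977, 0.0477, 0.1592]
ee_rot: [1.166, 2.917, -0.0]
force: [1.3, -3.5, -0.5]
width: 0.26
gripper_force: 39.9
```

>>> move_arm(motion=[{"tx": 0,"ty": 0,"tz": 0.0003,"twist": 0},{"tx": 0,"ty": 0,"tz": 0.0003,"twist": 0},{"tx": 0,"ty": 0,"tz": 0,"twist": 0}])

```text
clock: 14.25
position: [0.5978, 0.0477, 0.1588]
ee_rot: [1.166, 2.917, 0.0]
force: [1.3, -3.5, 1.1]
width: 0.255
gripper_force: 40.0
```

>>> move_arm(motion=[{"tx": 0,"ty": 0,"tz": 0.0003,"twist": 0},{"tx": 0,"ty": 0,"tz": 0.0003,"twist": 0},{"tx": 0,"ty": 0,"tz": 0,"twist": 0}])

```text
clock: 14.55
position: [0.598, 0.0477, 0.1587]
ee_rot: [1.166, 2.917, 0.0]
force: [0.1, -4.2, 5.8]
width: 0.261
gripper_force: 40.0
```

>>> move_arm(motion=[{"tx": 0,"ty": 0,"tz": 0.0003,"twist": 0},{"tx": 0,"ty": 0,"tz": 0,"twist": 0}])

```text
clock: 14.75
position: [0.5981, 0.0477, 0.1587]
ee_rot: [1.166, 2.916, 0.001]
force: [-0.3, -3.7, 8.3]
width: 0.262
gripper_force: 40.0
```

Contact at TCP z = 0.1587 is exactly the predicted full depth, so the key dropped straight into the socket. I'll ease the pressure and turn clockwise (+twist), watching the moment.

>>> move_arm(motion=[{"tx": 0,"ty": 0,"tz": -0.0004,"twist": 0.02},{"tx": 0,"ty": 0,"tz": 0,"twist": 0.03},{"tx": 0,"ty": 0,"tz": 0,"twist": 0.03},{"tx": 0,"ty": 0,"tz": 0,"twist": 0.03},{"tx": 0,"ty": 0,"tz": 0,"twist": 0}])

```text
clock: 15.25
position: [0.598, 0.0478, 0.1587]
ee_rot: [1.415, 2.804, 0.001]
force: [0.4, -3.8, 6.1]
width: 0.259
gripper_force: 40.0
```

```bash
cat > o.py <<'E'
from h import *
o=arm.observe();Rm=R.from_rotvec(o["ee_rot"]).as_matrix()
print("yaw",np.degrees(np.arctan2(Rm[1,1],Rm[0,1])).round(2),"pos",np.round(o["position"],4),"f",np.round(o["force"],2),"f_tool",np.round(Rm.T@o["force"],2),"t",np.round(o["ft_torque"],3),o["clock"], np.round(o["joint_efforts"][6],3),"tilt",np.degrees(np.arccos(-Rm[2,2])).round(2))
E
python3 o.py
```

```text
yaw 36.44 pos [0.598  0.0478 0.1587] f [ 0.36 -3.77  6.15] f_tool [-3.25 -1.95 -6.15] t [-1.159 -0.1    0.011] 15.25 -0.72 tilt 0.05
```

>>> move_arm(motion=[{"tx": -0.0002,"ty": -0.0001,"tz": 0,"twist": 0.03},{"tx": 0,"ty": 0,"tz": 0,"twist": 0.03},{"tx": 0,"ty": 0,"tz": 0,"twist": 0.03},{"tx": 0,"ty": 0,"tz": 0,"twist": 0.03},{"tx": 0,"ty": 0,"tz": 0,"twist": 0}])

```text
clock: 15.75
position: [0.5982, 0.0477, 0.1587]
ee_rot: [1.673, 2.658, 0.001]
force: [0.8, -3.5, 5.5]
width: 0.258
gripper_force: 40.0
```

```bash
python3 o.py
```

```text
yaw 25.64 pos [0.5982 0.0477 0.1587] f [ 0.77 -3.5   5.54] f_tool [-3.49 -0.81 -5.54] t [-1.076 -0.216  0.029] 15.75 -0.721 tilt 0.07
```

>>> move_arm(motion=[{"tx": -0.0003,"ty": 0,"tz": 0,"twist": 0.03},{"tx": 0,"ty": 0,"tz": 0,"twist": 0.03},{"tx": 0,"ty": 0,"tz": 0,"twist": 0.03}])

```text
clock: 16.05
position: [0.5983, 0.0475, 0.1587]
ee_rot: [1.857, 2.533, 0.002]
force: [0.4, -3.2, 5.3]
width: 0.257
gripper_force: 40.0
```

```bash
python3 o.py
```

```text
yaw 17.53 pos [0.5983 0.0475 0.1587] f [ 0.41 -3.16  5.26] f_tool [-3.14 -0.55 -5.26] t [-1.02  -0.213  0.105] 16.05 0.791 tilt 0.07
```

>>> move_arm(motion=[{"tx": 0,"ty": 0,"tz": 0,"twist": 0.02},{"tx": 0,"ty": 0,"tz": 0,"twist": 0.02},{"tx": 0,"ty": 0,"tz": 0,"twist": 0.02}])

```text
clock: 16.35
position: [0.5984, 0.0474, 0.1588]
ee_rot: [1.973, 2.444, 0.002]
force: [1.0, -3.1, 4.5]
width: 0.259
gripper_force: 40.0
```

```bash
python3 o.py
```

```text
yaw 12.17 pos [0.5984 0.0474 0.1588] f [ 0.98 -3.05  4.51] f_tool [-3.19  0.32 -4.51] t [-0.967 -0.267  0.116] 16.35 0.498 tilt 0.08
```

>>> move_arm(motion=[{"tx": 0,"ty": 0,"tz": 0,"twist": 0.015},{"tx": 0,"ty": 0,"tz": 0,"twist": 0.015}])

```text
clock: 16.55
position: [0.5985, 0.0475, 0.1587]
ee_rot: [2.03, 2.397, 0.002]
force: [0.8, -2.4, 5.6]
width: 0.26
gripper_force: 40.0
```

```bash
python3 o.py
```

```text
yaw 9.48 pos [0.5985 0.0475 0.1587] f [ 0.8  -2.39  5.57] f_tool [-2.49  0.4  -5.56] t [-1.    -0.315  0.113] 16.55 0.345 tilt 0.09
```

>>> move_arm(motion=[{"tx": -0.0002,"ty": 0,"tz": 0,"twist": 0.012},{"tx": 0,"ty": 0,"tz": 0,"twist": 0.012}])

```text
clock: 16.75
position: [0.5985, 0.0473, 0.1587]
ee_rot: [2.074, 2.358, 0.002]
force: [0.7, -3.0, 5.6]
width: 0.258
gripper_force: 39.9
```

```bash
python3 o.py
```

```text
yaw 7.33 pos [0.5985 0.0473 0.1587] f [ 0.7  -3.    5.55] f_tool [-3.06  0.32 -5.55] t [-0.943 -0.349  0.024] 16.75 0.27 tilt 0.09
```

>>> move_arm(motion=[{"tx": 0,"ty": 0,"tz": 0,"twist": 0.012},{"tx": 0,"ty": 0,"tz": 0,"twist": 0.008}])

```text
clock: 16.95
position: [0.5985, 0.0473, 0.1587]
ee_rot: [2.111, 2.325, 0.002]
force: [0.1, -3.2, 5.5]
width: 0.259
gripper_force: 39.9
```

```bash
python3 o.py
```

```text
yaw 5.54 pos [0.5985 0.0473 0.1587] f [ 0.13 -3.17  5.48] f_tool [-3.16 -0.17 -5.48] t [-0.931 -0.262  0.087] 16.95 0.063 tilt 0.09
```

>>> move_arm(motion=[{"tx": 0,"ty": 0,"tz": 0,"twist": 0.01},{"tx": 0,"ty": 0,"tz": 0,"twist": 0.01}])

```text
clock: 17.15
position: [0.5985, 0.0473, 0.1587]
ee_rot: [2.147, 2.292, 0.002]
force: [1.5, -4.0, 4.9]
width: 0.259
gripper_force: 39.9
```

```bash
python3 o.py
```

```text
yaw 3.74 pos [0.5985 0.0473 0.1587] f [ 1.53 -4.04  4.94] f_tool [-4.13  1.27 -4.94] t [-0.998 -0.393  0.097] 17.15 0.218 tilt 0.09
```

>>> move_arm(motion=[{"tx": 0,"ty": 0,"tz": 0,"twist": 0.01},{"tx": 0,"ty": 0,"tz": 0,"twist": 0.01}])

```text
clock: 17.35
position: [0.5986, 0.0472, 0.1587]
ee_rot: [2.183, 2.258, 0.002]
force: [1.2, -3.5, 4.6]
width: 0.261
gripper_force: 39.9
```

```bash
python3 o.py
```

```text
yaw 1.94 pos [0.5986 0.0472 0.1587] f [ 1.18 -3.53  4.55] f_tool [-3.57  1.06 -4.55] t [-0.968 -0.382  0.048] 17.35 0.212 tilt 0.09
```

>>> move_arm(motion=[{"tx": -0.0002,"ty": 0.0001,"tz": 0,"twist": 0.01},{"tx": 0,"ty": 0,"tz": 0,"twist": 0.01},{"tx": 0,"ty": 0,"tz": 0,"twist": 0.005}])

```text
clock: 17.65
position: [0.5987, 0.0471, 0.1587]
ee_rot: [2.227, 2.215, 0.002]
force: [2.3, -3.5, 4.6]
width: 0.258
gripper_force: 40.0
```

```bash
python3 o.py
```

```text
yaw -0.3 pos [0.5987 0.0471 0.1587] f [ 2.31 -3.47  4.65] f_tool [-3.45  2.34 -4.65] t [-0.991 -0.371  0.135] 17.65 -0.127 tilt 0.1
```

>>> move_arm(motion=[{"tx": 0,"ty": 0,"tz": 0,"twist": 0.01},{"tx": 0,"ty": 0,"tz": 0,"twist": 0.01}])

```text
clock: 17.85
position: [0.5987, 0.0471, 0.1587]
ee_rot: [2.261, 2.18, 0.002]
force: [1.6, -2.9, 4.3]
width: 0.255
gripper_force: 40.0
```

```bash
python3 o.py
```

```text
yaw -2.09 pos [0.5987 0.0471 0.1587] f [ 1.6  -2.85  4.32] f_tool [-2.79  1.71 -4.32] t [-0.986 -0.409  0.33 ] 17.85 -0.024 tilt 0.1
```

The moment jumped to 0.33 N m, so the screw is against its stop. I'll back off to snug.

>>> move_arm(motion=[{"tx": 0,"ty": 0,"tz": 0,"twist": -0.014}])

```text
clock: 17.95
position: [0.5987, 0.0471, 0.1587]
ee_rot: [2.237, 2.205, 0.002]
force: [0.6, -4.2, 5.2]
width: 0.261
gripper_force: 39.9
```

```bash
python3 o.py
```

```text
yaw -0.83 pos [0.5987 0.0471 0.1587] f [ 0.59 -4.15  5.23] f_tool [-4.14  0.66 -5.23] t [-1.023 -0.371 -0.051] 17.95 -0.913 tilt 0.09
```

>>> move_arm(motion=[{"tx": 0,"ty": 0,"tz": 0,"twist": 0},{"tx": 0,"ty": 0,"tz": 0,"twist": 0}])

```text
clock: 18.15
position: [0.5987, 0.047, 0.1587]
ee_rot: [2.237, 2.205, 0.002]
force: [0.9, -2.7, 5.0]
width: 0.259
gripper_force: 39.9
```

```bash
python3 o.py
```

```text
yaw -0.83 pos [0.5987 0.047  0.1587] f [ 0.87 -2.69  4.96] f_tool [-2.68  0.92 -4.96] t [-0.921 -0.398 -0.012] 18.15 0.034 tilt 0.09
```

>>> move_arm(motion=[{"tx": 0,"ty": 0,"tz": 0,"twist": 0.005},{"tx": 0,"ty": 0,"tz": 0,"twist": 0.004},{"tx": 0,"ty": 0,"tz": 0,"twist": 0}])

```text
clock: 18.45
position: [0.5987, 0.0471, 0.1587]
ee_rot: [2.252, 2.189, 0.002]
force: [1.5, -3.2, 4.3]
width: 0.258
gripper_force: 40.0
```

```bash
python3 o.py
```

```text
yaw -1.63 pos [0.5987 0.0471 0.1587] f [ 1.54 -3.17  4.28] f_tool [-3.12  1.64 -4.28] t [-0.988 -0.441  0.217] 18.45 -0.298 tilt 0.09
```

>>> move_arm(motion=[{"tx": 0,"ty": 0,"tz": 0,"twist": -0.005},{"tx": 0,"ty": 0,"tz": 0,"twist": 0}], squeeze=10)

```text
clock: 18.65
position: [0.5984, 0.0477, 0.1587]
ee_rot: [-2.243, -2.199, -0.002]
force: [0.2, -1.8, 5.6]
width: 0.259
gripper_force: 10.0
```

>>> move_arm(motion=[{"tx": 0,"ty": 0,"tz": 0,"twist": 0},{"tx": 0,"ty": 0,"tz": 0,"twist": 0},{"tx": 0,"ty": 0,"tz": 0,"twist": 0},{"tx": 0,"ty": 0,"tz": 0,"twist": 0},{"tx": 0,"ty": 0,"tz": 0,"twist": 0}], gripper=-0.2)

```text
clock: 19.15
position: [0.5979, 0.047, 0.158]
ee_rot: [-2.244, -2.198, 0.0]
force: [0.7, -0.4, 0.7]
width: 0.593
gripper_force: 0.0
```

>>> move_arm(motion=[{"tx": 0,"ty": 0,"tz": -0.005,"twist": 0},{"tx": 0,"ty": 0,"tz": -0.01,"twist": 0},{"tx": 0,"ty": 0,"tz": -0.02,"twist": 0},{"tx": 0,"ty": 0,"tz": -0.03,"twist": 0},{"tx": 0,"ty": 0,"tz": -0.03,"twist": 0},{"tx": 0,"ty": 0,"tz": 0,"twist": 0},{"tx": 0,"ty": 0,"tz": 0,"twist": 0}])

```text
clock: 19.85
position: [0.5985, 0.0469, 0.2545]
ee_rot: [2.243, 2.198, 0.003]
force: [0.6, 0.2, 0.2]
width: 0.597
gripper_force: 0.0
```

```bash
python3 o.py; python3 - <<'E'
from h import *
a=[]
for i,c in enumerate(((270,207),(235,157))):
  im=arm.get_image(("scene","side")[i])[:,:,::-1]
  a.append(cv2.resize(im[c[1]:c[1]+110,c[0]:c[0]+78],None,fx=5,fy=5,interpolation=cv2.INTER_CUBIC))
cv2.imwrite("pics/c9.png",np.hstack(a))
E
```

```text
yaw -1.18 pos [0.5985 0.0469 0.2545] f [0.57 0.23 0.16] f_tool [ 0.24  0.56 -0.16] t [-0.053 -0.034 -0.001] 19.85 -0.008 tilt 0.13
```

View pics/c9.png

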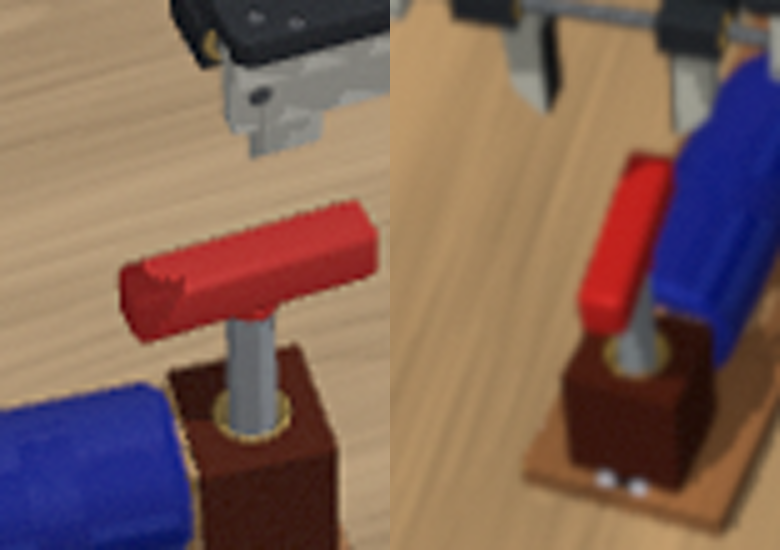

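The key stands upright and home in the bush, released, and the gripper is well clear. I'll hand the job in.

```bash
python3 -c "
from cell import arm
print(arm.sign_off())"
```

```text
the job is handed in; nothing more can be done
None
```

The job is handed in (no verdict came back): the key is released and standing fully home in the lock screw, turned clockwise until it came up solid; the moment briefly peaked at about 0.33 N m there, over the 0.2 that strains it, and I backed it off before letting go.

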